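Brush out the speaker tube and hold the brush level over the tray

TASK

Clean the bore of the aluminium speaker tube that stands in the clamp: take the handle of the long bottle brush standing in it and brush twice up and back down to the bottom, each time raising the bristles nearly to the tube's mouth. Then draw the brush out, turn it to lie about level and finish still holding it in the fingers, quite still, with its bristles over the steel tray that catches the dirt and the whole brush higher than the top of the tube. Leave the tripod speaker, the screwdriver, the wire reel and the tray where they are.

Things in the scene. Friction and masses are not known exactly. Their poses are not given: they have to be found in the camera images.
- clamp: Split-collar tube clamp screwed to the bench (fixed): steel base plate 104 x 104 x 12 mm, grey collar 86 mm across, 48 mm high, with ears and a black clamping lever (to 64 mm high) on its -x side. It grips the upright aluminium tube. Origin: on the tube's axis, at bench level; z up. Its yaw varies.
- tube_mouth (a point): Centre of the open upper rim of the aluminium tube, 132 mm above the bench. The tube is round, vertical, open at both ends: outside 62 mm, bore 56 mm, 120 mm long, from 12 to 132 mm above the bench.
- tube_floor (a point): Centre of the floor inside the tube (the base plate's top), 12 mm above the bench, 120 mm below the mouth. At the start the brush stands on it.
- brush: Loose bottle brush, 238 mm long, about 0.1 kg, upright in the tube, bristles down. Origin: centre of the bristles' lower end (tip); z runs from tip to handle butt. Pale tuft z 0 to 60 mm, 55 mm across (its inner 48 mm is stiff: 4 mm play in the bore); wire stem 5 mm thick to z 120 with a 15 mm ferrule from z 108; round wooden handle z 120 to 238, 20 mm across.
- brush_head (a point): Point on the brush axis in the middle of the bristle tuft, 30 mm from the tip (brush z = 30 mm). The tuft can rise 60 mm in the tube before its upper end is level with the mouth; its tip clears the mouth after 120 mm.
- brush_grip (a point): Point on the brush axis at brush z = 195 mm, on the wooden handle, 43 mm below its butt: a good place to grip, also from straight above, 207 mm above the bench at the start.
- brush_butt (a point): Upper end of the wooden handle, brush z = 238 mm, 250 mm above the bench at the start.
- tray: Open shallow steel tray, 220 mm (its x) x 160 mm (its y) x 22 mm high, loose on the bench, 0.8 kg. Origin: under its centre, at bench level. Stands beside the clamp, on its left or right.
- speaker: Bystander: finished cylindrical speaker with closed turquoise shell, 58 mm across and 125 mm long, leaning on a black mini tripod, 185 mm high in all, feet on a circle of 66 mm radius. Origin: at bench level under the middle of the tripod.
- screwdriver: Bystander: screwdriver 190 mm long with a yellow handle, lying on the bench along its x. Origin: underside of the tool, at bench level.
- reel: Bystander: reel of copper wire standing on its flange, 60 mm across, 40 mm high. Origin: centre of its underside.
There are look-alikes about, which are no part of the job. What is shaped like the clamp but green is not meant.

How it is judged:
On the way, in this order (a step that is already met when the one before it is completed fails the run):
1. first stroke up: the brush tip is at least 38 mm above the tube floor, still inside the tube (z of brush in the frame of tube_floor between 0.038 and 0.1 m and horizontal distance between brush and tube_floor below 0.028 m), for 0.05 s.
2. first stroke down: the tip is back within 15 mm of the tube floor (z of brush in the frame of tube_floor below 0.015 m and horizontal distance between brush and tube_floor below 0.028 m), for 0.05 s.
3. second stroke up: the tip is again at least 38 mm above the tube floor, inside the tube (all of step 1), for 0.05 s.
4. second stroke down: the tip is again within 15 mm of the tube floor (all of step 2), for 0.05 s.
5. the brush is drawn out: its tip is above the tube's mouth, held by the fingers (z of brush in the frame of tube_mouth above 0 m and contact force between the fingers and brush above 1 N), for 0.05 s.
At the end, for the whole second after the job is handed in: The fingers hold the brush still (under 0.03 m/s), clear of clamp, tube, tray and speaker, within 26 degrees of level, both its ends above the tube mouth (132 mm), the middle of its tuft over the tray (within 100 mm of its centre lengthwise, 70 mm across) (angle between brush's own z axis and vertical between 1.12 and 2.02 rad and height (world z) of each of brush, brush_butt above 0.132 m and x of brush_head in the frame of tray between -0.1 and 0.1 m and y of brush_head in the frame of tray between -0.07 and 0.07 m and contact force between the fingers and brush above 1 N and contact force between brush and clamp below 0.05 N and contact force between brush and tray below 0.05 N and contact force between brush and speaker below 0.05 N and linear speed of brush below 0.03 m/s); the arm keeps its last pose, push and grip.
It fails at once if the tripod speaker is moved more than 25 mm (distance of speaker from where it was at the start of the episode above 0.025 m).
It fails at once if the screwdriver is moved more than 25 mm (distance of screwdriver from where it was at the start of the episode above 0.025 m).
It fails at once if the wire reel is moved more than 25 mm (distance of reel from where it was at the start of the episode above 0.025 m).
It fails at once if the tray is moved more than 25 mm (distance of tray from where it was at the start of the episode above 0.025 m).
It also fails if it takes over 38 s, if anything falls off the work surface, if the arm or the gripper's body presses on something with over 40 N, if the wrist force passes 120 N, or if a joint passes its speed limit or range.

ROBOT

A 6-joint arm with a two-finger parallel gripper is mounted at the origin on the work surface. World frame = base frame: x ahead of the robot, y to its left, z up, the work surface at z = 0. Lengths are in m, angles in rad, forces in N, time in s.
With the tool pointing down it reaches from about 0.35 to 0.725 m from the base axis. Payload 4.3 kg.
Tool frame: the origin (TCP) lies between the finger pads; the fingertips stand 25 mm ahead of it and the grasp point (between the pads) lies 6 mm ahead of it (env.tip_extent is the distance from the TCP to the fingertips, in m); z points along the fingers, y is the line along which they close (so a half turn about z gives the same grasp; the last joint's range is limited). The gripper opens to 85 mm and grips with 20 to 120 N. Pads are 22 mm wide; open, the fingers measure 114 mm over their backs; the gripper's body (76 mm by 85 mm) begins 54 mm behind the grasp point. The pads swing forward as they close: fully open they stand 13 mm farther back than shut.
Start: joints at [-1.243, 0.377, 0.081, 1.274, 0, 1.46], TCP at [0.244, -0.521, 0.226] pointing down, gripper open.
Joint ranges: [-2.72, 2.72], [-0.84, 1.66], [-1.02, 1.22], [-1.77, 2.12], [-1.37, 1.28], [-3.14, 3.14]. Speed limits (rad/s): [2.57, 2.57, 3.14, 3.14, 3.14, 3.14].

INTERFACE

Orientations are given as a unit quaternion [x, y, z, w].
In Python, from cell import env gives the robot as it stands.
- The arm moves only by the tool arm_command, never from a script. Its arguments are lists of equal length, an entry for each row: "fingers": the opening, from 0 (shut) to 1 (fully open); "delta_pos": the shift along the world's x, y, z in cm, a list of three; "turn": the turn, a rotation vector about the world's x, y, z in degrees, a list of three. A call has 1 to 8 rows; each row is the pose to reach, as a shift and turn from the pose commanded when the call began; what a row does not reach only later rows make up. A row lasts 1/8 s, in which the tool goes at most 62.5 mm and 10.7 degrees, less where a joint would pass 70% of its speed; a pose out of reach is approached as far as the arm can. A call with a gripper value outside its range is refused whole. The fingers move at their own pace and stop on an object; "newtons" is the grip in N (left out, the last holds). Time passes only in rows, so rows that repeat a pose let the fingers close. It gives the time, the measured TCP pose, the force, the opening and the grip force at its end, in the units of the state.
- env.state(): the state, without advancing time (a new reading comes with each control period).
- env.get_image(name): name is "scene" or "top" or "wrist"; returns the picture (384x512x3 uint8, blue, green, red); there is no depth.
- env.calibration(name): a dict with "mtx" (3x3 intrinsics, pixels), "pose" (4x4, takes a point from camera to world coordinates). Camera axes: x right, y up, looking along -z (the intrinsics and any distortion apply to the point x, -y, -z); pixel columns grow to the right and rows downward; lengths in m; the calibration is good to about 2 mm. A picture is of the moment at which its call begins: read the wrist's pose just before it. calibration takes no time and is no camera call; for the wrist camera it gives the pose at the moment of the call.
- env.sign_off(): hands the job in; it is judged then, once.
The state is a dict: "time_s": time; "joints": joint angles; "qvel": joint speeds; "effort": joint torques, N m; "position": TCP position; "orientation": TCP orientation; "contact_force": force on the tool from outside, world axes, zero at the start; "ft_torque": the same for the moment, N m; "gripper_width": finger opening in m; "grasp_force": force on a finger pad.
Only numpy, scipy, OpenCV 4.12 (cv2) and the standard library are available. Lean on these libraries where they do the work, as an engineer would, in place of code of your own. Each camera call takes 0.05 s, during which the arm holds its last target. There are 200 camera calls.

## Working session

There is one attempt and no reset: what is moved stays moved. The work goes in short steps, Python scripts to look and compute and a tool call to move; the robot and the scene stay as the last step left them, time stands still between calls to the robot, and variables do not carry over. Pictures are saved under pics/ and viewed, at most 10 in all, crops included, and the job is handed in when it is done.

Besides the shell and the picture viewer there is one more tool, called after "Call:" in YAML: its name, and indented under it one key for each argument. arm_command: Moves the arm, as the interface text tells. Its arguments: {"type":"object","properties":{"fingers":{"type":"array"},"delta_pos":{"type":"array"},"turn":{"type":"array"},"newtons":{"type":"number"}},"required":["fingers","delta_pos","turn"]}

```bash
mkdir -p pics
cat > h.py <<'E'
import numpy as np, cv2
from cell import env
def ray(c,u,v):
    K=np.array(c["mtx"]);P=np.array(c["pose"])
    d=np.linalg.inv(K)@[u,v,1]; d=np.array([d[0],-d[1],-d[2]])
    return P[:3,3],P[:3,:3]@d
def onz(c,u,v,z):
    o,d=ray(c,u,v); return o+d*(z-o[2])/d[2]
def proj(c,p):
    P=np.array(c["pose"]);q=P[:3,:3].T@(np.array(p)-P[:3,3]);q=np.array(c["mtx"])@[q[0],-q[1],-q[2]];return q[:2]/q[2]
E
python3 - <<'E'
from h import *
a=[]
for n in("scene","top"):
    i=env.get_image(n);cv2.imwrite(f"pics/{n}0.png",i);c=env.calibration(n);print(n,np.round(c["mtx"],1).tolist(),np.round(c["pose"],3).tolist(), [k for k in c])
s=env.state();print(s)
E
```

```text
scene [[389.3, 0.0, 252.5], [0.0, 389.3, 195.6], [0.0, 0.0, 1.0]] [[0.869, -0.423, 0.256, 0.888], [0.494, 0.748, -0.444, -0.421], [-0.003, 0.512, 0.859, 1.23], [0.0, 0.0, 0.0, 1.0]] ['mtx', 'pose']
top [[439.4, 0.0, 264.7], [0.0, 439.4, 184.6], [0.0, 0.0, 1.0]] [[0.021, 0.993, -0.114, 0.405], [-1.0, 0.021, -0.002, 0.121], [0.0, 0.114, 0.993, 1.781], [0.0, 0.0, 0.0, 1.0]] ['mtx', 'pose']
{'time_s': 0.1, 'joints': array([-1.24331420e+00,  3.77997071e-01,  7.97620564e-02,  1.27439467e+00,
        1.30293960e-05,  1.46047703e+00]), 'qvel': array([ 0.00054929, -0.00130842,  0.00280325, -0.00045368, -0.00149897,
       -0.00017663]), 'effort': array([ 1.53221103e-03, -4.64693105e+01,  2.70582408e+01,  1.19815656e-02,
       -9.16268277e-05, -1.66998828e-07]), 'position': array([ 0.24357735, -0.52020264,  0.22495127]), 'orientation': array([ 9.76136348e-01,  2.17156601e-01, -9.28622948e-05, -9.11984591e-04]), 'contact_force': array([ 0.04426302, -1.07492755,  0.30632629]), 'ft_torque': array([-0.04289684, -0.01436971, -0.01800532]), 'grasp_force': 0.0, 'gripper_width': 0.08547054734785753}
```

View pics/scene0.png

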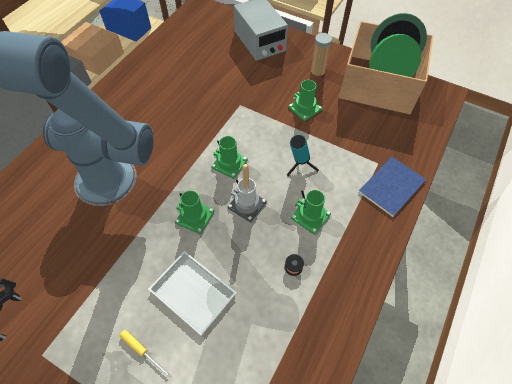

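View pics/top0.png

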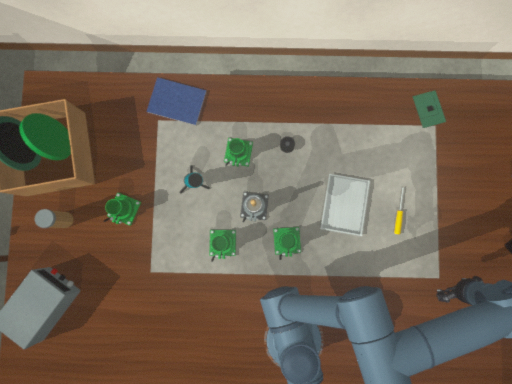

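Candidates: the grey clamp with the wooden handle at scene (247,200) / top (254,205). Green look-alikes are at scene (228,155), (193,210), (314,210) and (306,98), and a wood cylinder at scene (320,52). I choose the grey one, and check it in a crop while measuring.

Run:
```python
from h import *
S=cv2.imread("pics/scene0.png");T=cv2.imread("pics/top0.png")
cs,ct=env.calibration("scene"),env.calibration("top")
a=cv2.resize(S[140:240,180:350],None,fx=4,fy=4,interpolation=cv2.INTER_CUBIC)[:, :400]
a=cv2.resize(S[150:230,205:285],(560,560),interpolation=cv2.INTER_CUBIC)
b=cv2.resize(T[165:245,215:295],(560,560),interpolation=cv2.INTER_CUBIC)
m=np.hstack([a,b]);cv2.imwrite("pics/crop.png",cv2.resize(m,(800,400)))
# wood handle in both views
for n,I,c,(r0,r1,c0,c1) in(("scene",S,cs,(155,190,235,260)),("top",T,ct,(190,220,240,270))):
    h=cv2.cvtColor(I,cv2.COLOR_BGR2HSV)
    k=np.zeros(h.shape[:2],np.uint8);k[r0:r1,c0:c1]=cv2.inRange(h,(8,70,90),(28,255,255))[r0:r1,c0:c1]
    v,u=np.nonzero(k);print(n,len(u),u.min(),u.max(),v.min(),v.max(),u.mean(),v.mean())
    for z in(.19,.25):print(z,onz(c,u.mean(),v.mean(),z).round(4), "topmost",onz(c,u[v==v.min()].mean(),v.min(),z).round(4))
# tray: bright region in top
g=cv2.cvtColor(T,cv2.COLOR_BGR2HSV);k=np.zeros(g.shape[:2],np.uint8)
k[165:245,312:382]=cv2.inRange(g,(0,0,185),(180,60,255))[165:245,312:382]
cn=max(cv2.findContours(k,0,2)[0],key=cv2.contourArea);r=cv2.minAreaRect(cn);print(r)
for p in cv2.boxPoints(r):print(onz(ct,*p,.011).round(3))
print("tray c",onz(ct,*r[0],.011).round(3))
for n,p,z in(("g1",(238,148),.13),("g2",(222,241),.13),("g3",(288,239),.13),("g4",(122,206),.13),("spk",(194,181),.1),("reel",(288,144),.04),("sd",(400,215),.02)):print(n,onz(ct,*p,z).round(3))
```

```text
scene 136 242 248 164 187 245.4558823529412 175.51470588235293
0.19 [0.5218 0.1696 0.19  ] topmost [0.4978 0.2079 0.19  ]
0.25 [0.543  0.1355 0.25  ] topmost [0.5204 0.1716 0.25  ]
top 32 250 255 199 205 252.78125 202.21875
0.19 [0.5228 0.1664 0.19  ] topmost [0.5345 0.1677 0.19  ]
0.25 [0.5184 0.1647 0.25  ] topmost [0.5296 0.1659 0.25  ]
((346.25, 203.75), (32.668338775634766, 48.648948669433594), 8.130102157592773)
[ 0.449 -0.127  0.011]
[ 0.644 -0.154  0.011]
[ 0.628 -0.285  0.011]
[ 0.433 -0.257  0.011]
tray c [ 0.538 -0.206  0.011]
g1 [0.734 0.229 0.13 ]
g2 [0.38  0.279 0.13 ]
g3 [0.393 0.033 0.13 ]
g4 [0.503 0.66  0.13 ]
spk [0.607 0.397 0.1  ]
reel [0.772 0.034 0.04 ]
sd [ 0.496 -0.419  0.02 ]
```

View pics/crop.png

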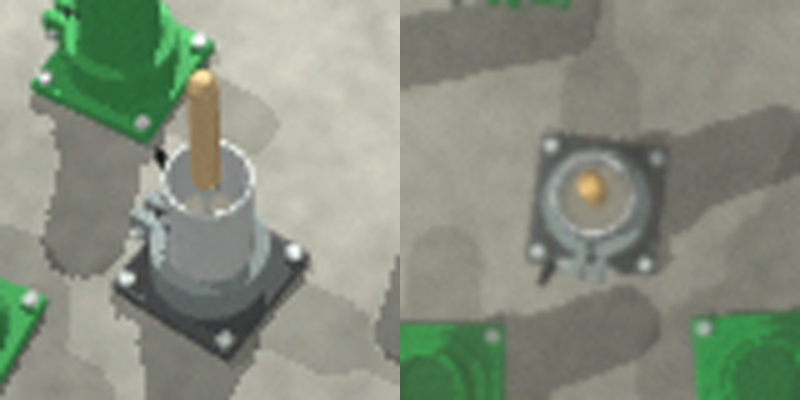

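The crop confirms the choice: the grey clamp holds a bare aluminium tube with the wooden handle standing in it. The handle butt is at crop (203,75) and (592,188), and the tube axis is at about world (0.520, 0.165). I'll grasp with the tool pitched 45° and twist it later to level the brush.

```bash
cat >> h.py <<'E'
from scipy.spatial.transform import Rotation as Ro
def tool(phi,p,tw=0):
    f,p=np.radians([phi,p]);z=np.array([np.cos(f)*np.cos(p),np.sin(f)*np.cos(p),-np.sin(p)]);y=np.array([-np.sin(f),np.cos(f),0])
    return Ro.from_matrix(np.c_[np.cross(y,z),y,z])*Ro.from_euler("z",tw,degrees=True)
def delta(pos,R,s=None):
    s=s or env.state();r=Ro.from_quat(s["orientation"])
    return ((np.array(pos)-s["position"])*100).round(2),np.degrees((R*r.inv()).as_rotvec()).round(1)
E
python3 - <<'E'
from h import *
R=tool(11,45);z=R.as_matrix()[:,2];G=np.array([.52,.165,.207])
print(delta(G-.106*z,R), np.linalg.norm(delta(G,R)[1]))
A=tool(-30,70,45);print(delta([.43,-.25,.40],A),np.linalg.norm(delta(G,A)[1]))
E
```

```text
(array([20.28, 67.09,  5.7 ]), array([-61.1, -20.1, 154.1])) 166.98511909748126
(array([18.64, 27.02, 17.5 ]), array([-20.4,  -7.5,  79.1])) 82.0318230932362
```

Call:
arm_command:
  fingers: [1,1,1,1,1,1,1,1]
  delta_pos:
    - [0,0,5]
    - [2,3,9]
    - [5,7,13]
    - [8,11,17]
    - [11,15,17.5]
    - [14,19,17.5]
    - [16.5,23,17.5]
    - [18.6,27,17.5]
  turn:
    - [-2.5,-1,9.9]
    - [-5,-1.9,19.8]
    - [-7.5,-2.8,29.7]
    - [-10.2,-3.7,39.5]
    - [-12.7,-4.7,49.4]
    - [-15.3,-5.6,59.3]
    - [-17.8,-6.5,69.2]
    - [-20.4,-7.5,79.1]

```text
time_s: 1.1
position: [0.4303, -0.249, 0.4004]
orientation: [0.597, 0.783, 0.023, 0.173]
contact_force: [0.3, -0.3, -0.2]
gripper_width: 0.0856
grasp_force: 0.0
```

Run:
```python
from h import *
s=env.state();print(s["joints"].round(3),s["position"].round(3))
R=tool(11,45);z=R.as_matrix()[:,2];G=np.array([.52,.165,.207])
d=delta(G-.106*z,R);print(d, np.linalg.norm(d[1]))
```

```text
[-0.691 -0.094 -0.096  1.224  0.059  0.622] [ 0.43  -0.249  0.4  ]
(array([  1.61,  39.97, -11.84]), array([-29.6, -20.6,  77.5])) 85.47964670025257
```

Call:
arm_command:
  fingers: [1,1,1,1,1,1,1,1]
  delta_pos:
    - [1,5,0]
    - [2,10,0]
    - [3,15,0]
    - [3,20,0]
    - [3,25,-1]
    - [2.5,30,-3]
    - [2,35,-7]
    - [1.6,40,-11.8]
  turn:
    - [-3.7,-2.6,9.7]
    - [-7.4,-5.1,19.4]
    - [-11.1,-7.7,29.1]
    - [-14.8,-10.3,38.7]
    - [-18.5,-12.9,48.4]
    - [-22.2,-15.4,58.1]
    - [-25.9,-18,67.8]
    - [-29.6,-20.6,77.5]

```text
time_s: 2.1
position: [0.4455, 0.1447, 0.2882]
orientation: [-0.088, 0.919, 0.038, 0.382]
contact_force: [1.1, -0.2, -0.1]
gripper_width: 0.0853
grasp_force: 0.0
```

Run:
```python
from h import *
s=env.state();print(s["joints"].round(3),s["position"].round(3))
c=env.calibration("wrist");I=env.get_image("wrist");cv2.imwrite("pics/w1.png",I)
for z in(.16,.207,.25):print(proj(c,[.52,.165,z]).round(0))
print(proj(c,[.52,.165,.132]).round(0),np.round(c["pose"],3).tolist())
```

```text
[ 0.164 -0.502 -0.916  0.369  0.021 -0.019] [0.445 0.145 0.288]
[264. 143.]
[264. 181.]
[265. 222.]
[263. 122.] [[-0.192, -0.458, -0.868, 0.29], [0.981, -0.088, -0.171, 0.114], [0.002, -0.885, 0.466, 0.338], [0.0, 0.0, 0.0, 1.0]]
```

View pics/w1.png

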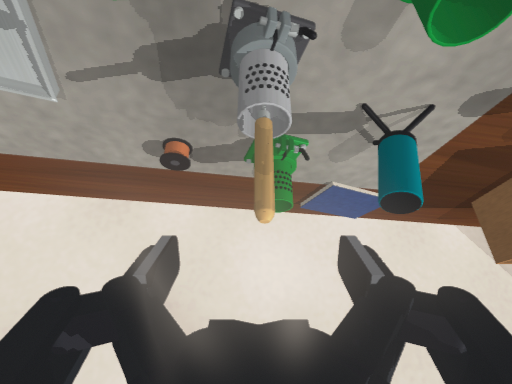

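The wrist view shows the handle between the fingers, from (263,120) to the butt at (264,216), where the calibration predicts it. Advance and grip.

Run:
```python
from h import *
R=tool(11,45);z=R.as_matrix()[:,2];G=np.array([.52,.165,.207])
print(env.state()["position"],delta(G-.006*z,R),env.state()["joints"].round(3))
```

```text
[0.43602364 0.14643474 0.27109855] (array([ 7.98,  1.78, -5.99]), array([ 0.1, -1.1, -0.5])) [ 0.169 -0.5   -0.942  0.362  0.025 -0.022]
```

Call:
arm_command:
  fingers: [1,1]
  delta_pos:
    - [0,0,0]
    - [0,0,0]
  turn:
    - [0,0,0]
    - [0,0,0]

```text
time_s: 2.4
position: [0.4492, 0.1427, 0.2937]
orientation: [-0.084, 0.919, 0.037, 0.384]
contact_force: [-0.8, -0.8, 0.3]
gripper_width: 0.0854
grasp_force: 0.0
```

Run:
```python
from h import *
R=tool(11,45);z=R.as_matrix()[:,2];G=np.array([.52,.165,.207])
print(delta(G-.006*z,R),env.state()["joints"].round(3))
```

```text
(array([ 6.67,  2.15, -8.25]), array([-0.3,  0.4,  0.4])) [ 0.159 -0.5   -0.904  0.374  0.021 -0.015]
```

Call:
arm_command:
  fingers: [1,1,1]
  delta_pos:
    - [2,0.5,-1.5]
    - [4,1,-3]
    - [4,1,-3]
  turn:
    - [0,0,0]
    - [0,0,0]
    - [0,0,0]

```text
time_s: 2.78
position: [0.4899, 0.1523, 0.2625]
orientation: [-0.084, 0.919, 0.037, 0.383]
contact_force: [-0.4, -0.3, 0.2]
gripper_width: 0.0852
grasp_force: 0.0
```

Run:
```python
from h import *
R=tool(11,45);z=R.as_matrix()[:,2];G=np.array([.52,.165,.207])
for i in range(3):
  s=env.state();print(s["position"].round(4),delta(G-.006*z,R,s),s["joints"].round(3),s["qvel"].round(3));env.get_image("top")
```

```text
[0.4899 0.1523 0.2625] (array([ 2.6 ,  1.19, -5.13]), array([-0.3,  0.2,  0.5])) [ 0.17  -0.365 -0.926  0.219  0.012 -0.007] [ 0.007 -0.038 -0.018  0.043  0.003 -0.003]
[0.489  0.1523 0.2622] (array([ 2.69,  1.19, -5.1 ]), array([-0.3,  0.2,  0.5])) [ 0.17  -0.367 -0.927  0.221  0.012 -0.007] [ 0.008 -0.028 -0.022  0.014  0.001  0.   ]
[0.4883 0.1524 0.2621] (array([ 2.75,  1.18, -5.08]), array([-0.3,  0.2,  0.4])) [ 0.171 -0.368 -0.928  0.221  0.013 -0.007] [ 0.007 -0.018 -0.023  0.001  0.001  0.002]
```

Call:
arm_command:
  fingers: [1,1,1,1]
  delta_pos:
    - [0.7,0.6,-2.5]
    - [2.7,1.2,-5.1]
    - [2.7,1.2,-5.1]
    - [2.7,1.2,-5.1]
  turn:
    - [0,0,0]
    - [0,0,0]
    - [0,0,0]
    - [0,0,0]

```text
time_s: 3.42
position: [0.5135, 0.1648, 0.2093]
orientation: [-0.085, 0.92, 0.037, 0.382]
contact_force: [-0.2, 0.0, -0.1]
gripper_width: 0.0855
grasp_force: 0.0
```

Run:
```python
from h import *
R=tool(11,45);z=R.as_matrix()[:,2];G=np.array([.52,.165,.207])
s=env.state();print(s["position"].round(4),delta(G-.006*z,R,s),s["joints"].round(3))
cv2.imwrite("pics/w2.png",env.get_image("wrist"))
```

```text
[0.5135 0.1648 0.2093] (array([ 0.23, -0.07,  0.2 ]), array([-0.2,  0. ,  0.3])) [ 0.195 -0.227 -0.997  0.014 -0.004  0.009]
```

View pics/w2.png

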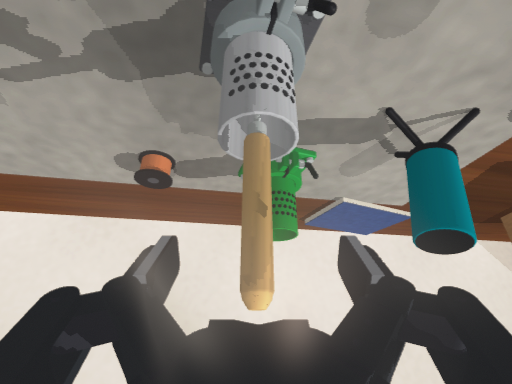

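The handle is centred between the fingers at column 257. Close and check the grip.

Call:
arm_command:
  fingers: [0,0,0,0,0,0]
  delta_pos:
    - [0.2,0,0.2]
    - [0.2,0,0.2]
    - [0.2,0,0.2]
    - [0.2,0,0.2]
    - [0.2,0,0.2]
    - [0.2,0,0.2]
  turn:
    - [0,0,0]
    - [0,0,0]
    - [0,0,0]
    - [0,0,0]
    - [0,0,0]
    - [0,0,0]
  newtons: 90

```text
time_s: 4.22
position: [0.5151, 0.165, 0.2095]
orientation: [-0.085, 0.92, 0.037, 0.381]
contact_force: [-0.3, -0.2, 0.0]
gripper_width: 0.0002
grasp_force: 0.0
```

The fingers shut on nothing, so look again.

Run:
```python
from h import *
s=env.state();print(s["position"].round(4))
a=env.get_image("wrist");S=env.get_image("scene");T=env.get_image("top")
b=cv2.resize(S[130:240,190:310],(400,367),interpolation=cv2.INTER_CUBIC);t=cv2.resize(T[155:255,205:305],(400,367),interpolation=cv2.INTER_CUBIC)
o=np.zeros((600,800,3),np.uint8);o[:367,:400]=b;o[:367,400:]=t;w=cv2.resize(a[80:384,100:420],(245,233));o[367:,:245]=w
cv2.imwrite("pics/m3.png",o)
```

```text
[0.5151 0.165  0.2095]
```

View pics/m3.png

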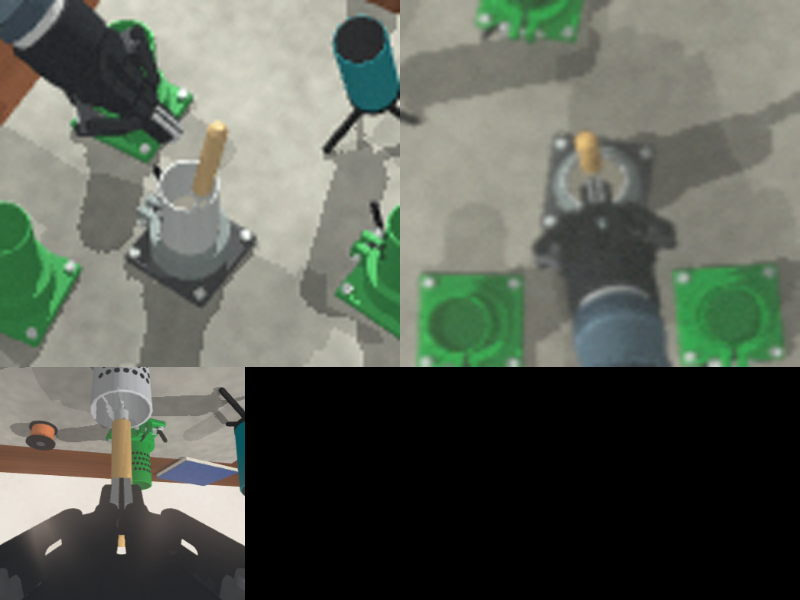

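```bash
cat >> h.py <<'E'
def tri(c1,p1,c2,p2):
    o1,d1=ray(c1,*p1);o2,d2=ray(c2,*p2)
    t=np.linalg.lstsq(np.c_[d1,-d2],o2-o1,rcond=None)[0];a,b=o1+t[0]*d1,o2+t[1]*d2
    return ((a+b)/2).round(4),round(float(np.linalg.norm(a-b)),4)
E
python3 - <<'E'
from h import *
cs,ct=env.calibration("scene"),env.calibration("top")
print("extent",env.tip_extent)
print("tip",tri(cs,(243.4,170.5),ct,(254.25,203.5)))
print("butt now",tri(cs,(255.4,168.4),ct,(251.25,192.6)))
print("butt t0",tri(cs,(205+203*.175*.8*1.0,0),ct,(1,1)) if 0 else tri(cs,(205+203/5,150+75/5),ct,(215+192/5,165+188/5)))
s=env.state();z=Ro.from_quat(s["orientation"]).as_matrix()[:,2];e=s["position"]+.025*z
print("tip fk",e,proj(cs,e),proj(ct,e))
for z,p in((.132,(215+194/5,165+195/5)),(.012,(215+198/5,165+203/5))):print(onz(ct,*p,z))
print("mouth scene",onz(cs,205+210/5,150+177/5,.132))
E
```

```text
extent 0.025
tip (array([0.5175, 0.1614, 0.225 ]), 0.0043)
butt now (array([0.554 , 0.1723, 0.2486]), 0.0048)
butt t0 (array([0.5208, 0.1654, 0.2514]), 0.0095)
tip fk [0.53255215 0.1683091  0.19194422] [248.13915366 176.84363601] [252.30152542 199.4889606 ]
[0.5204737  0.16405559 0.132     ]
[0.52246973 0.16381459 0.012     ]
mouth scene [0.52578753 0.17085028 0.132     ]
```

Run:
```python
from h import *
s=env.state();c=env.calibration("wrist");R=Ro.from_quat(s["orientation"]).as_matrix();P=np.array(c["pose"])
print("cam in tool",(R.T@(P[:3,3]-s["position"])).round(4),"cam look in tool",(R.T@-P[:3,2]).round(3))
o,d=ray(c,259,229)
for off in(-.011,.011):
    p0=s["position"]+R[:,0]*off
    t=np.linalg.lstsq(np.c_[R[:,2],-d],o-p0,rcond=None)[0];print(off,"tip along tool z",t)
for L in(.025,.006,-.006): print(L,proj(c,s["position"]+R[:,2]*L))
print(s["position"],R.round(3).tolist())
cs,ct=env.calibration("scene"),env.calibration("top")
for L in(.03,.01,-.01,-.03):
    p=s["position"]+R[:,2]*L; a=proj(cs,p);b=proj(ct,p);print(L,"m3 crop",((a-[190,130])*3.333).round(),((b-[205,155])*[4,3.67]+[400,0]).round())
```

```text
cam in tool [ 0.0761 -0.0007 -0.1475] cam look in tool [-0.293  0.001  0.956]
-0.011 tip along tool z [0.03371777 0.19878073]
0.011 tip along tool z [-0.01203858  0.14858658]
0.025 [258.97910672 219.9686751 ]
0.006 [259.08890693 232.41764561]
-0.006 [259.17129769 241.75897701]
[0.51519429 0.16496676 0.20962283] [[-0.695, -0.185, 0.694], [-0.128, 0.983, 0.134], [-0.707, 0.004, -0.707]]
0.03 m3 crop [197. 159.] [589. 160.]
0.01 m3 crop [183. 147.] [591. 173.]
-0.01 m3 crop [169. 135.] [593. 186.]
-0.03 m3 crop [154. 122.] [595. 200.]
```

All three views put the shut fingertips about 30 mm short of where I assumed, with the handle nudged forward. Open and advance that far, gripping a little higher.

Call:
arm_command:
  fingers: [1,1,1,1,1,1,1,1]
  delta_pos:
    - [-1,0,0.5]
    - [-1,0,0.5]
    - [-1,0,0.5]
    - [0,0,0.2]
    - [2,0.3,0]
    - [4,0.7,-0.3]
    - [5.2,0.9,-0.5]
    - [5.2,0.9,-0.5]
  turn:
    - [0,0,0]
    - [0,0,0]
    - [0,0,0]
    - [0,0,0]
    - [0,0,0]
    - [0,0,0]
    - [0,0,0]
    - [0,0,0]

```text
time_s: 5.38
position: [0.568, 0.1739, 0.2043]
orientation: [-0.085, 0.92, 0.037, 0.381]
contact_force: [-0.1, 1.1, -0.2]
gripper_width: 0.0853
grasp_force: 0.0
```

Run:
```python
from h import *
s=env.state();print(s["position"].round(4),s["joints"].round(3),s["contact_force"])
a=env.get_image("wrist");S=env.get_image("scene");T=env.get_image("top")
b=cv2.resize(S[130:240,190:310],(400,367),interpolation=cv2.INTER_CUBIC);t=cv2.resize(T[155:255,205:305],(400,367),interpolation=cv2.INTER_CUBIC)
o=np.zeros((600,800,3),np.uint8);o[:367,:400]=b;o[:367,400:]=t;w=cv2.resize(a[80:384,100:420],(245,233));o[367:,:245]=w
cv2.imwrite("pics/m4.png",o)
```

```text
[0.568  0.1739 0.2043] [ 0.191 -0.093 -0.91  -0.03  -0.001  0.006] [-0.09390811  1.05617926 -0.20296536]
```

View pics/m4.png

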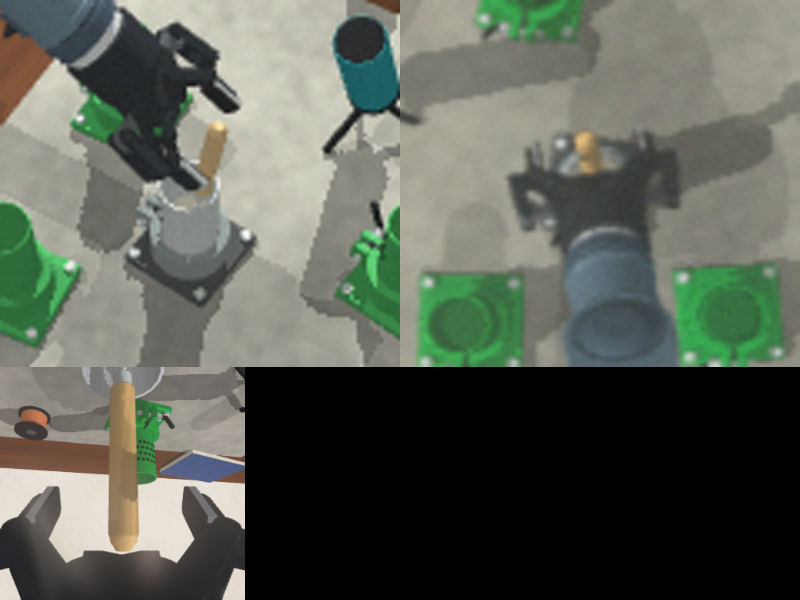

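Call:
arm_command:
  fingers: [1,1,0,0,0,0,0,0]
  delta_pos:
    - [0.7,0.1,-0.5]
    - [0.7,0.1,-0.5]
    - [0.7,0.1,-0.5]
    - [0.7,0.1,-0.5]
    - [0.7,0.1,-0.5]
    - [0.7,0.1,-0.5]
    - [0.7,0.1,-0.5]
    - [0.7,0.1,-0.5]
  turn:
    - [0,0,0]
    - [0,0,0]
    - [0,0,0]
    - [0,0,0]
    - [0,0,0]
    - [0,0,0]
    - [0,0,0]
    - [0,0,0]
  newtons: 90

```text
time_s: 6.52
position: [0.5743, 0.1751, 0.1999]
orientation: [-0.085, 0.92, 0.037, 0.381]
contact_force: [-1.4, 0.4, 1.6]
gripper_width: 0.0184
grasp_force: 87.6
```

Gripped: width 18 mm at 88 N. Lift gently while standing the brush up straight.

Call:
arm_command:
  fingers: [0,0,0,0]
  delta_pos:
    - [-0.4,-0.1,0.4]
    - [-0.8,-0.2,0.8]
    - [-1.3,-0.25,1.2]
    - [-1.3,-0.25,1.2]
  turn:
    - [0.2,-1.3,0]
    - [0.5,-2.6,0]
    - [0.7,-3.9,0]
    - [0.7,-3.9,0]

```text
time_s: 7.02
position: [0.5603, 0.1723, 0.2115]
orientation: [-0.084, 0.906, 0.04, 0.413]
contact_force: [-0.7, -0.3, -1.9]
gripper_width: 0.0182
grasp_force: 87.6
```

Run:
```python
from h import *
s=env.state();print(s["position"].round(4),s["joints"].round(3),s["contact_force"].round(1),s["ft_torque"].round(2))
S=env.get_image("scene");T=env.get_image("top");a=env.get_image("wrist")
b=cv2.resize(S[130:240,190:310],(400,367),interpolation=cv2.INTER_CUBIC);t=cv2.resize(T[155:255,205:305],(400,367),interpolation=cv2.INTER_CUBIC)
o=np.zeros((600,800,3),np.uint8);o[:367,:400]=b;o[:367,400:]=t;w=cv2.resize(a[80:384,100:420],(245,233));o[367:,:245]=w
cv2.imwrite("pics/m5.png",o)
```

```text
[0.5603 0.1723 0.2115] [ 0.191 -0.131 -0.993 -0.145 -0.001  0.005] [-0.7 -0.3 -1.9] [-0.07  0.62  0.04]
```

View pics/m5.png

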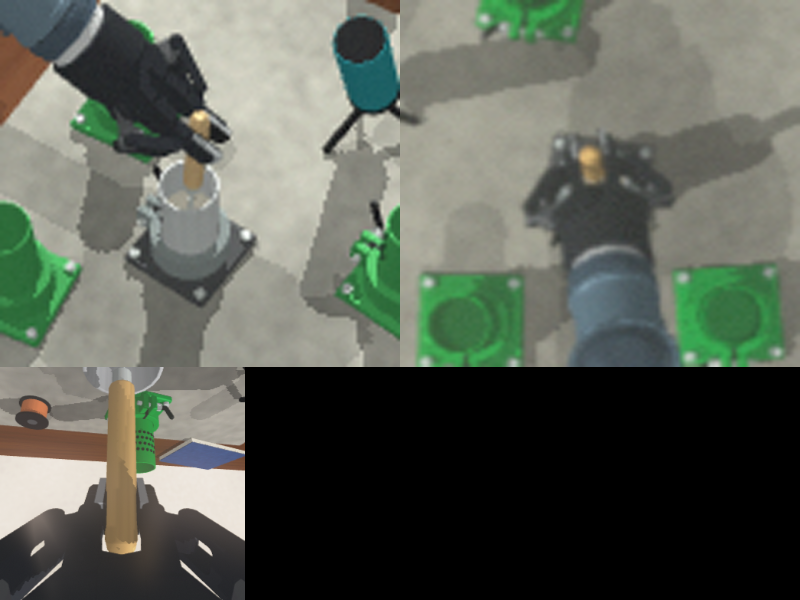

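The pads hold the handle squarely, and the lean is about half gone. Finish straightening on the first up stroke.

Call:
arm_command:
  fingers: [0,0,0,0,0,0]
  delta_pos:
    - [-0.2,0,1]
    - [-0.6,-0.1,2]
    - [-1,-0.2,3]
    - [-1.3,-0.25,4]
    - [-1.3,-0.25,4]
    - [-1.3,-0.25,4]
  turn:
    - [0.1,-0.7,0]
    - [0.3,-1.8,0]
    - [0.5,-3,0]
    - [0.7,-3.9,0]
    - [0.7,-3.9,0]
    - [0.7,-3.9,0]

```text
time_s: 7.92
position: [0.5484, 0.17, 0.252]
orientation: [-0.083, 0.891, 0.043, 0.444]
contact_force: [0.1, 0.3, -1.3]
gripper_width: 0.0185
grasp_force: 87.7
```

Run:
```python
from h import *
s=env.state();print(s["position"].round(4),s["joints"].round(3),s["contact_force"].round(1),s["ft_torque"].round(2))
cs,ct=env.calibration("scene"),env.calibration("top")
I=[]
for n,c,(r0,r1,c0,c1) in(("scene",cs,(140,195,225,270)),("top",ct,(180,225,240,268))):
    i=env.get_image(n);h=cv2.cvtColor(i,cv2.COLOR_BGR2HSV);k=np.zeros(h.shape[:2],np.uint8);k[r0:r1,c0:c1]=cv2.inRange(h,(8,70,90),(28,255,255))[r0:r1,c0:c1]
    v,u=np.nonzero(k);I.append((u,v));print(n,len(u),[ (r,round(u[v==r].mean(),1),len(u[v==r])) for r in range(v.min(),v.max()+1,3) if (v==r).any()])
u,v=I[0];m=v<=v.min()+3;a=(u[m].mean(),v.min()+2.);u,v=I[1];m=v<=v.min()+4;b=(u[m].mean(),v[m].mean())
print("butt",a,b,tri(cs,a,ct,b))
```

```text
[0.5484 0.17   0.252 ] [ 0.191 -0.235 -1.015 -0.134 -0.002  0.005] [ 0.1  0.3 -1.3] [-0.07  0.67  0.04]
scene 94 [(154, np.float64(244.5), 2), (157, np.float64(244.5), 6), (160, np.float64(245.0), 5), (169, np.float64(242.5), 2), (172, np.float64(244.5), 6), (175, np.float64(244.5), 6), (178, np.float64(245.0), 5)]
top 37 [(198, np.float64(252.5), 2), (201, np.float64(252.5), 6), (204, np.float64(253.0), 5)]
butt (np.float64(244.3684210526316), np.float64(156.0)) (np.float64(252.4), np.float64(200.36)) (array([0.5218, 0.1653, 0.2992]), 0.0021)
```

The brush is upright: butt at (0.522, 0.165, 0.299), so the tip is about 48 mm up. Joint 3 is near its limit, so I descend with the slight lean that the bore allowed before.

Call:
arm_command:
  fingers: [0,0,0,0,0,0,0]
  delta_pos:
    - [0.6,0.1,-0.7]
    - [1.2,0.2,-1.5]
    - [1.85,0.35,-2.5]
    - [1.85,0.35,-3.5]
    - [1.85,0.35,-4.5]
    - [1.85,0.35,-4.5]
    - [1.85,0.35,-4.5]
  turn:
    - [-0.35,2,0]
    - [-0.7,3.9,0]
    - [-1,5.9,0]
    - [-1,5.9,0]
    - [-1,5.9,0]
    - [-1,5.9,0]
    - [-1,5.9,0]

```text
time_s: 8.9
position: [0.5662, 0.1734, 0.2062]
orientation: [-0.084, 0.913, 0.039, 0.396]
contact_force: [-0.3, -0.3, -1.2]
gripper_width: 0.0184
grasp_force: 87.7
```

```bash
cat > chk.py <<'E'
from h import *
s=env.state();print(s["position"].round(4),s["joints"].round(3),s["contact_force"].round(1),s["ft_torque"].round(2),s["gripper_width"])
cs,ct=env.calibration("scene"),env.calibration("top")
I=[]
for n,c,(r0,r1,c0,c1) in(("scene",cs,(110,195,225,270)),("top",ct,(170,225,240,268))):
    i=env.get_image(n);h=cv2.cvtColor(i,cv2.COLOR_BGR2HSV);k=np.zeros(h.shape[:2],np.uint8);k[r0:r1,c0:c1]=cv2.inRange(h,(8,70,90),(28,255,255))[r0:r1,c0:c1]
    v,u=np.nonzero(k);I.append((u,v))
u,v=I[0];m=v<=v.min()+3;a=(u[m].mean(),v.min()+2.);u,v=I[1];m=v<=v.min()+4;b=(u[m].mean(),v[m].mean())
print("butt",a,b,tri(cs,a,ct,b))
E
python3 chk.py
```

```text
[0.5662 0.1734 0.2062] [ 0.19  -0.106 -0.949 -0.091  0.001  0.005] [-0.3 -0.3 -1.2] [-0.1   0.58 -0.02] 0.01843765166545496
butt (np.float64(248.7826086956522), np.float64(112.0)) (np.float64(251.91666666666666), np.float64(195.08333333333334)) (array([0.5294, 0.1664, 0.4876]), 0.0186)
```

Call:
arm_command:
  fingers: [0,0,0,0,0,0,0,0]
  delta_pos:
    - [0,0,-0.3]
    - [0,0,-0.3]
    - [0,0,1]
    - [0,0,2]
    - [-0.65,-0.15,3]
    - [-1.25,-0.25,3.8]
    - [-1.85,-0.35,4.5]
    - [-1.85,-0.35,4.5]
  turn:
    - [0,0,0]
    - [0,0,0]
    - [0,0,0]
    - [0,0,0]
    - [0.3,-2,0]
    - [0.7,-3.9,0]
    - [1,-5.9,0]
    - [1,-5.9,0]

```text
time_s: 10.0
position: [0.5478, 0.17, 0.2526]
orientation: [-0.083, 0.891, 0.043, 0.445]
contact_force: [0.3, -0.4, -1.2]
gripper_width: 0.0185
grasp_force: 87.8
```

Call:
arm_command:
  fingers: [0,0,0,0,0,0,0,0]
  delta_pos:
    - [0,0,0]
    - [0.6,0.1,-0.7]
    - [1.2,0.2,-1.5]
    - [1.85,0.35,-2.5]
    - [1.85,0.35,-3.5]
    - [1.85,0.35,-4.6]
    - [1.85,0.35,-4.8]
    - [1.85,0.35,-4.8]
  turn:
    - [0,0,0]
    - [-0.35,2,0]
    - [-0.7,3.9,0]
    - [-1,5.9,0]
    - [-1,5.9,0]
    - [-1,5.9,0]
    - [-1,5.9,0]
    - [-1,5.9,0]

```text
time_s: 11.0
position: [0.5661, 0.1733, 0.2028]
orientation: [-0.084, 0.914, 0.039, 0.396]
contact_force: [1.4, 0.0, -1.9]
gripper_width: 0.018
grasp_force: 87.8
```

```bash
sed -i 's/(110,195,225,270)/(135,195,235,262)/' chk.py; python3 chk.py
```

```text
[0.5661 0.1733 0.2028] [ 0.19  -0.1   -0.955 -0.102  0.001  0.006] [ 1.4  0.  -1.9] [-0.11  0.52 -0.  ] 0.018030675952618265
butt (np.float64(251.5), np.float64(167.0)) (np.float64(252.0), np.float64(195.17391304347825)) (array([0.5437, 0.1687, 0.2537]), 0.0025)
```

Four strokes done: the tip is about 5 mm above the floor and the grip hasn't slipped. Draw it out.

Call:
arm_command:
  fingers: [0,0,0,0,0,0,0,0]
  delta_pos:
    - [0,0,1.5]
    - [-0.6,-0.1,3]
    - [-1.3,-0.25,4.5]
    - [-1.9,-0.35,6.5]
    - [-1.9,-0.35,9]
    - [-1.9,-0.35,12]
    - [-1.9,-0.35,15]
    - [-1.9,-0.35,18]
  turn:
    - [0,0,0]
    - [0.3,-2,0]
    - [0.7,-3.9,0]
    - [1,-5.9,0]
    - [1,-5.9,0]
    - [1,-5.9,0]
    - [1,-5.9,0]
    - [1,-5.9,0]

```text
time_s: 12.1
position: [0.5472, 0.1698, 0.3848]
orientation: [-0.083, 0.891, 0.043, 0.444]
contact_force: [0.4, -0.0, -0.2]
gripper_width: 0.0178
grasp_force: 87.8
```

Call:
arm_command:
  fingers: [0,0,0]
  delta_pos:
    - [0,0,2]
    - [0,0,2]
    - [0,0,2]
  turn:
    - [0,0,0]
    - [0,0,0]
    - [0,0,0]

```text
time_s: 12.48
position: [0.5471, 0.1698, 0.402]
orientation: [-0.083, 0.892, 0.043, 0.443]
contact_force: [0.8, 0.4, -1.4]
gripper_width: 0.0182
grasp_force: 87.9
```

Run:
```python
from h import *
s=env.state();R0=Ro.from_quat(s["orientation"]);print(s["position"].round(4),s["joints"].round(3))
v=s["position"]; z=R0.as_matrix()[:,2]; print("pitch",np.degrees(np.arcsin(-z[2])),"az",np.degrees(np.arctan2(z[1],z[0])))
# brush in tool frame: tip-> relative to tcp from upright pose (-.0266,-.005,-.191), direction down
tip=R0.inv().apply([-.0266,-.005,-.191]);d=R0.inv().apply([0,0,-1])
head=tip-d*.03;butt=tip-d*.238
tray=np.array([.538,-.206])
for p in(30,35,40,45,50):
  for tw in(90,110,130,150,-90,-110,-130,-150):
    # choose azimuth & position with arm plane ~ az-? ; put head on tray centre
    best=None
    for az in range(-80,41,1):
        R=tool(az,p,tw);pos=np.r_[tray,0]-R.apply(head)
        r=np.hypot(pos[0],pos[1]);paz=np.degrees(np.arctan2(pos[1],pos[0])-np.arcsin(.063/r))
        if best is None or abs(az-paz)<best[0]:best=(abs(az-paz),az,R,pos,r)
    _,az,R,pos,r=best;dz=R.apply(d)[2]
    if abs(dz)<.3:print(p,tw,"az",az,"tcp",pos.round(3),"r",round(r,3),"tilt",round(np.degrees(np.arcsin(dz)),1),"tip/butt z rel",R.apply(tip)[2].round(3),R.apply(butt)[2].round(3))
```

```text
[0.5471 0.1698 0.402 ] [ 0.191 -0.37  -0.679  0.34  -0.002  0.005]
pitch 37.19103071047725 az 10.815864674569239
30 110 az -41 tcp [ 0.381 -0.25  -0.005] r 0.455 tilt -3.9 tip/butt z rel 0.003 0.019
30 130 az -39 tcp [ 0.381 -0.222 -0.042] r 0.441 tilt 8.0 tip/butt z rel 0.047 0.013
30 150 az -35 tcp [ 0.391 -0.192 -0.07 ] r 0.436 tilt 17.1 tip/butt z rel 0.079 0.009
30 -90 az -13 tcp [ 0.506 -0.05   0.038] r 0.509 tilt -17.5 tip/butt z rel -0.047 0.025
30 -110 az -14 tcp [ 0.483 -0.052 -0.005] r 0.486 tilt -3.7 tip/butt z rel 0.003 0.019
30 -130 az -16 tcp [ 0.461 -0.069 -0.043] r 0.466 tilt 8.2 tip/butt z rel 0.047 0.013
30 -150 az -20 tcp [ 0.442 -0.094 -0.071] r 0.452 tilt 17.2 tip/butt z rel 0.08 0.009
35 110 az -41 tcp [ 0.381 -0.249  0.003] r 0.455 tilt -7.2 tip/butt z rel -0.007 0.023
35 130 az -39 tcp [ 0.379 -0.22  -0.032] r 0.438 tilt 4.1 tip/butt z rel 0.035 0.018
35 150 az -35 tcp [ 0.387 -0.189 -0.059] r 0.43 tilt 12.6 tip/butt z rel 0.065 0.014
35 -110 az -14 tcp [ 0.483 -0.052  0.003] r 0.486 tilt -7.0 tip/butt z rel -0.006 0.023
35 -130 az -16 tcp [ 0.457 -0.068 -0.0
[... 992 characters left out ...]
 0.03
45 -130 az -16 tcp [ 0.454 -0.067 -0.012] r 0.458 tilt -3.7 tip/butt z rel 0.01 0.026
45 -150 az -20 tcp [ 0.429 -0.09  -0.035] r 0.438 tilt 3.5 tip/butt z rel 0.037 0.022
50 110 az -41 tcp [ 0.384 -0.252  0.026] r 0.459 tilt -16.8 tip/butt z rel -0.035 0.034
50 130 az -39 tcp [ 0.375 -0.217 -0.002] r 0.433 tilt -7.8 tip/butt z rel -0.003 0.03
50 150 az -35 tcp [ 0.378 -0.183 -0.022] r 0.42 tilt -1.2 tip/butt z rel 0.022 0.027
50 -110 az -14 tcp [ 0.487 -0.053  0.026] r 0.489 tilt -16.6 tip/butt z rel -0.035 0.034
50 -130 az -16 tcp [ 0.453 -0.067 -0.002] r 0.458 tilt -7.6 tip/butt z rel -0.002 0.029
50 -150 az -20 tcp [ 0.427 -0.089 -0.023] r 0.436 tilt -1.1 tip/butt z rel 0.022 0.026
```

Run:
```python
from h import *
s=env.state();R0=Ro.from_quat(s["orientation"])
M=tool(-2,39,-57);F=tool(-14,40,-112)
a=delta([.515,.06,.40],M);print(a,np.linalg.norm(a[1]))
print("then",((np.array([.483,-.052,.38])-[.515,.06,.40])*100).round(1),np.degrees((F*M.inv()).as_rotvec()).round(1))
```

```text
(array([ -3.21, -10.98,  -0.2 ]), array([-44.6,  -1.8,  23.1])) 50.25942697643896
then [ -3.2 -11.2  -2. ] [-41.5   6.8  23.5]
```

Call:
arm_command:
  fingers: [0,0,0,0,0,0,0,0]
  delta_pos:
    - [-0.5,-1.6,0]
    - [-1,-3.2,0]
    - [-1.5,-4.8,0]
    - [-2,-6.4,0]
    - [-2.4,-8,0]
    - [-2.8,-9.6,0]
    - [-3.2,-11,0]
    - [-3.2,-11,0]
  turn:
    - [-6.4,-0.3,3.3]
    - [-12.7,-0.5,6.6]
    - [-19.1,-0.8,9.9]
    - [-25.5,-1,13.2]
    - [-31.9,-1.3,16.5]
    - [-38.2,-1.5,19.8]
    - [-44.6,-1.8,23.1]
    - [-44.6,-1.8,23.1]

```text
time_s: 13.48
position: [0.5149, 0.0597, 0.4013]
orientation: [-0.416, 0.801, -0.211, 0.374]
contact_force: [0.6, 0.3, -1.6]
gripper_width: 0.0185
grasp_force: 88.0
```

Call:
arm_command:
  fingers: [0,0,0,0,0,0,0,0]
  delta_pos:
    - [-0.5,-1.6,0]
    - [-1,-3.2,0]
    - [-1.5,-4.8,0]
    - [-2,-6.4,-0.5]
    - [-2.4,-8,-1]
    - [-2.8,-9.6,-1.5]
    - [-3.2,-11.2,-2]
    - [-3.2,-11.2,-2]
  turn:
    - [-5.9,1,3.4]
    - [-11.9,1.9,6.7]
    - [-17.8,2.9,10.1]
    - [-23.7,3.9,13.4]
    - [-29.6,4.9,16.8]
    - [-35.6,5.8,20.1]
    - [-41.5,6.8,23.5]
    - [-41.5,6.8,23.5]

```text
time_s: 14.48
position: [0.4832, -0.052, 0.3818]
orientation: [0.683, -0.596, 0.374, -0.193]
contact_force: [-0.1, -0.3, -0.8]
gripper_width: 0.0182
grasp_force: 87.9
```

Call:
arm_command:
  fingers: [0,0,0,0]
  delta_pos:
    - [0,0,0]
    - [0,0,0]
    - [0,0,0]
    - [0,0,0]
  turn:
    - [0,0,0]
    - [0,0,0]
    - [0,0,0]
    - [0,0,0]

```text
time_s: 14.98
position: [0.4839, -0.0518, 0.3839]
orientation: [0.684, -0.595, 0.376, -0.193]
contact_force: [-0.7, 0.1, -1.2]
gripper_width: 0.0184
grasp_force: 87.9
```

Run:
```python
from h import *
s=env.state();print(s["position"].round(4),s["joints"].round(3),s["qvel"].round(3))
S=env.get_image("scene");T=env.get_image("top")
a=S[100:340,90:330];b=T[120:270,220:400]
o=np.zeros((400,800,3),np.uint8);o[:,:400]=cv2.resize(a,(400,400),interpolation=cv2.INTER_CUBIC);o[:333,400:]=cv2.resize(b,(400,333),interpolation=cv2.INTER_CUBIC)
cv2.imwrite("pics/m6.png",o)
print("state",env.state()["position"].round(4))
```

```text
[ 0.4839 -0.0518  0.3839] [-0.232 -0.539 -0.754  0.483 -0.007 -1.946] [-0.002  0.001 -0.001  0.001 -0.001 -0.   ]
state [ 0.4838 -0.0519  0.3839]
```

View pics/m6.png

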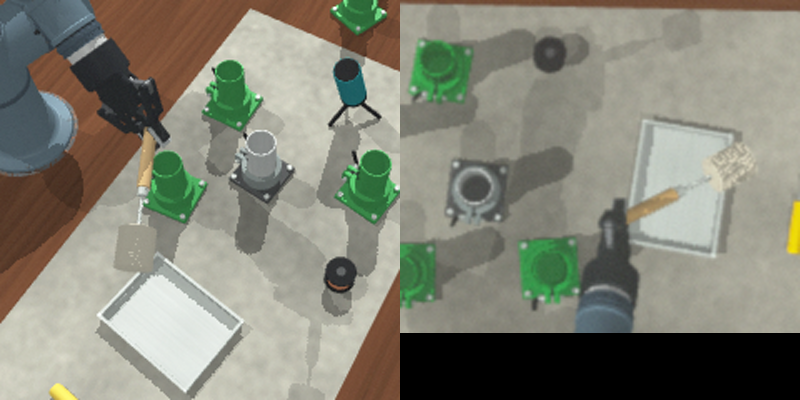

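The brush hangs about level in the fingers, head at crop (134,248) and (730,165). Check that head against the tray by triangulating.

Run:
```python
from h import *
cs,ct=env.calibration("scene"),env.calibration("top")
h,e=tri(cs,(90+134/1.6667,100+248/1.6667),ct,(220+330/2.222,120+165/2.222));print("head",h,e)
f,e=tri(cs,(90+143/1.6667,100+190/1.6667),ct,(220+278/2.222,120+190/2.222));print("handle foot",f,e, "tilt",np.degrees(np.arcsin((h-f)[2]/np.linalg.norm(h-f))))
ux=np.array([.195,-.027]);ux/=np.linalg.norm(ux);d=h[:2]-[.538,-.206];print("in tray",d@ux,d@[-ux[1],ux[0]])
for p in((103+0,316),(160,257),(243,320),(188,390)):print(onz(cs,90+p[0]/1.6667,100+p[1]/1.6667,.022).round(3))
```

```text
head [ 0.5417 -0.2067  0.3876] 0.0014
handle foot [ 0.504  -0.1296  0.3989] 0.0027 tilt -7.500722687035374
in tray 0.003761041647968209 -0.00018591859037770297
[ 0.423 -0.255  0.022]
[ 0.448 -0.103  0.022]
[ 0.657 -0.131  0.022]
[ 0.637 -0.288  0.022]
```

```bash
python3 -c "
from cell import env
print(env.sign_off())"
```

```text
the job is handed in; nothing more can be done
None
```

I brushed the bore twice, drew the brush out and handed the job in at about 15 s; the sign-off returned no verdict. The brush is held still in the fingers, about 8° from level, with its bristles over the tray centre at about 0.39 m, well above the tube mouth. My first grip attempt missed and nudged the brush to a slight lean in the tube, corrected before the strokes.

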